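# Clamp the oyster shell in the lever vise

## Task

Using only fingertips, push the thick oyster shell along the bed of the vise, between the jaws, until it is right up against the steel end stop; then push the vise's lever round with a finger until the moving jaw grips the shell firmly against the fixed jaw, and take the hand away, leaving it clamped. Do not lift or tip the shell, do not crack it by forcing the lever, and close the jaw by the lever only, not by pushing the jaw itself. Leave everything else on the bench where it is.

Things in the scene. Friction and masses are not known exactly. Their poses are not given: they have to be found in the camera images.
- vise: Small dark cast-iron quick-action vise, fixed to the bench. Origin at bench height; x runs along the jaws to the end stop, z up. Flat bed 22 mm above the bench, x -100 to +75, y -70 to +125 mm. Jaws: tops 52 mm above the bench, x -45 to +45 mm. The gap between them is open at the -x end, where the shell goes in. Behind the moving jaw the gear head (y 82 to 122, x -62 to +22) is 52 mm high.
- fixed_jaw: The fixed jaw, part of the vise, on its -y side: cast-iron bar 90 x 18 x 30 mm with a steel face. Origin at the foot of the middle of its gripping face (vise frame x 0, y -40, z 22 mm); same axes as the vise, its face looks to +y.
- jaw: The moving jaw, on the vise's +y side: cast-iron bar 90 x 18 x 30 mm with a steel face. Origin at the foot of the middle of its gripping face (vise frame x 0, y = +55 mm - 18 mm per rad of the lever, z 22 mm); same axes as the vise, its face looks to -y. Driven by the lever through rack and pinion.
- lever (a joint): Lever angle, rad: 0 open, grows counter-clockwise from above, which closes the jaw; ends at 2.3. At value q the arm points 0.52 + q rad counter-clockwise from the vise's +x. Starts at 0 to 0.35; the jaw meets the shell near 1.83. Stays where left: friction 0.25 N m (3 N of push at 85 mm from the shaft). Then the push at 85 mm rises by about 2 N for each 10 N on the shell.
- lever_pivot (a point): Point on the lever's vertical shaft at the height of the middle of the arm, 66 mm above the bench (vise frame x -20, y +102, z 66 mm). The hub around it has a radius of 15 mm and its top is 76 mm high.
- lever_knob (a point): Centre of the black ball, 24 mm across, at the end of the lever's arm, 115 mm from the shaft, 66 mm above the bench. The arm is a level steel rod 12 mm thick, free to be pushed from hub to ball, with free space below it outside the vise's gear head.
- stop_face (a point): Middle of the face, looking towards the shell, of the steel end stop plate that closes the +x end of the gap (vise frame x +47, y -10, z 34 mm). The plate is 10 mm thick, 80 mm wide, 24 mm high.
- shell: Thick grey-beige oyster shell lying loose and flat on the vise's bed, 0.1 to 0.2 kg; 81 mm long (x), 62 wide (y), 26 thick. Origin at the centre of its underside; narrow hinge end at x -40 mm, broad end (to the stop) at x +41. Starts 25 to 45 mm short of the stop, sticking out of the open end, up to 0.2 rad askew. At the stop its origin is at vise x +6 mm. Stands 120 N between jaws.
- urchin: Bystander: round pink sea urchin test, 60 mm across, 35 mm high, origin at the centre of its underside.
- tin: Bystander: round tin specimen box, 72 mm across, 40 mm high, origin at the centre of its underside.
- spot_plate: Bystander: white ceramic spot plate 62 x 112 x 10 mm, origin at the centre of its underside.
- pick: Bystander: double-ended steel dental pick lying along its x, about 165 mm long, 8 mm thick, origin under its middle.
- jar: Bystander: glass specimen jar with a white cap, 44 mm across, 65 mm high, origin at the centre of its underside.
- brush: Bystander: wooden brush lying along its x, 160 mm long, under 40 mm high, origin under its middle.
- small_valve: Bystander: small oyster valve lying on the bench, 51 x 38 x 16 mm, origin at the centre of its underside.
Things that resemble listed ones, but are neither listed nor needed, are in the scene too. Leave any blue or green look-alike of the shell alone.

How it is judged:
On the way, in this order (a step that is already met when the one before it is completed fails the run):
1. the shell lies flat against the end stop, not yet gripped (x of shell in the frame of vise above 0.001 m and z of shell in the frame of vise below 0.027 m and angle between shell's own z axis and vertical below 0.15 rad and contact force between shell and jaw below 4 N), for 0.1 s.
2. the jaws grip the shell (contact force between shell and jaw above 4 N and contact force between shell and fixed_jaw above 4 N), for 0.2 s.
At the end, for the whole second after the job is handed in: The shell lies flat on the bed (tilt under 0.15 rad, less than 5 mm above the bed) within 5 mm of the end stop and at rest, and presses on both jaws with more than 4 N; the lever (past 1.6 rad) is at rest and released (all of step 2 and x of shell in the frame of vise above 0.001 m and z of shell in the frame of vise below 0.027 m and angle between shell's own z axis and vertical below 0.15 rad and linear speed of shell below 0.005 m/s and velocity of joint lever between -0.05 and 0.05 rad/s and value of joint lever above 1.6 rad); the robot touches nothing.
It fails at once if the shell is lifted more than 10 mm off the bed or tipped (z of shell in the frame of vise above 0.032 m or angle between shell's own z axis and vertical above 0.4 rad).
It fails at once if the shell is cracked (more than 120 N from the moving jaw) (contact force between shell and jaw above 120 N).
It fails at once if the robot pushes the moving jaw itself (more than 8 N) (contact force between any of the arm, the fingers and jaw above 8 N).
It fails at once if a bystander is moved more than 20 mm (distance of any of urchin, tin, spot_plate, pick, jar, brush, small_valve from where it was at the start of the episode above 0.02 m).
It also fails if it takes over 54 s, if anything falls off the work surface, if the arm or the gripper's body presses on something with over 40 N, if the wrist force passes 120 N, or if a joint passes its speed limit or range.

## Robot

A 6-joint arm with a two-finger parallel gripper is mounted at the origin on the work surface. World frame = base frame: x ahead of the robot, y to its left, z up, the work surface at z = 0. Lengths are in m, angles in rad, forces in N, time in s.
With the tool pointing down it reaches from about 0.275 to 0.75 m from the base axis. Payload 10.2 kg.
Tool frame: the origin (TCP) lies midway between the tips of the shut fingers; the grasp point (between the pads) lies 19 mm behind it (env.hold_point_z is the distance from the TCP to the grasp point, in m); z points along the fingers, y is the line along which they close (so a half turn about z gives the same grasp; the last joint's range is limited). The gripper opens to 85 mm and grips with 20 to 120 N. Pads are 22 mm wide; open, the fingers measure 114 mm over their backs; the gripper's body (76 mm by 85 mm) begins 54 mm behind the grasp point. The pads swing forward as they close: fully open they stand 13 mm farther back than shut.
Start: joints at [1.023, 0.313, 1.498, -0, 1.331, -0.223], TCP at [0.168, 0.498, 0.231] pointing down, gripper open.
Joint ranges: [-2.94, 2.94], [-0.97, 2.17], [0.19, 2.56], [-1.23, 4.37], [0.02, 3.11], [-2.88, 2.88]. Speed limits (rad/s): [2.39, 2.39, 3.01, 3.14, 3.14, 3.14].

## Interface

Orientations are given as a unit quaternion [x, y, z, w].
In Python, from bench import env, kinematics, monitor, eyes, job gives the robot as it stands. The module is installed in compiled form; this text tells all that it offers. Calls block until the motion is done:
- env.reach(position, orientation): joint-space move of the TCP to a pose.
- env.movel(position, velocity=0.15, frame=None, guard=None): straight line of the TCP; frame=None keeps the orientation; velocity is the mean speed in m/s. With guard (N) it stops when the force on the tool has changed by that much, and returns True; else False.
- env.set_joints(angles): joint-space move.
- env.release() and env.close_gripper(effort=None): open the fingers fully, or close them until they stop; effort is the grip in N (None keeps the last).
- env.hold(seconds).
- kinematics.ik(position, orientation): joint angles nearest the present ones, or None.
- monitor.sense(): the state.
- eyes.grab_frame(name): name is "side" or "top"; returns a dict with "frame" (420x560x3 uint8, red, green, blue), "mtx" (3x3 intrinsics, pixels), "view" (4x4, takes a point from world to camera coordinates). Camera axes: x right, y down, z forward; pixel columns grow to the right and rows downward; lengths in m; the calibration is good to about 2 mm. A picture is of the moment at which its call begins. There is no depth.
A pose or a line that the arm cannot do raises env.MotionError and nothing moves.
- job.hand_in(): hands the job in; it is judged then, once.
The state is a dict: "clock": time; "joints": joint angles; "qvel": joint speeds; "joint_efforts": joint torques, N m; "position": TCP position; "ee_rot": TCP orientation; "contact_force": force on the tool from outside, world axes, zero at the start; "ft_torque": the same for the moment, N m; "finger_gap": opening from 0.0 (shut) to 1.0 (fully open); "gripper_force": force on a finger pad.
Only numpy, scipy, OpenCV 4.12 (cv2) and the standard library are available. Lean on these libraries where they do the work, as an engineer would, in place of code of your own. Each camera call takes 0.05 s, during which the arm holds its last target. There are 200 camera calls.

## Working session

There is one attempt and no reset: what is moved stays moved. The work goes in short steps, each a Python script; the robot and the scene stay as the last script left them, time stands still between calls to the robot, and variables do not carry over. Pictures are saved under pics/ and viewed, at most 10 in all, crops included, and the job is handed in when it is done.

```bash
mkdir -p pics; python3 - <<'E'
from bench import env, kinematics, monitor, eyes, job
import cv2,pickle
d={}
for n in("top","side"):
    f=eyes.grab_frame(n); d[n]=f
    cv2.imwrite(f"pics/{n}0.png",cv2.cvtColor(f["frame"],cv2.COLOR_RGB2BGR)); print(n,f["mtx"].tolist(),f["view"].round(3).tolist())
pickle.dump(d,open("f0.pkl","wb"))
s=monitor.sense();print(s["ee_rot"],s["clock"],env.hold_point_z)
E
```

```text
top [[459.8631192838247, 0.0, 278.38105976821873], [0.0, 459.8631192838247, 213.17584837910553], [0.0, 0.0, 1.0]] [[-0.017, -1.0, 0.004, 0.019], [-0.994, 0.017, -0.108, 0.575], [0.108, -0.006, -0.994, 0.851], [0.0, 0.0, 0.0, 1.0]]
side [[521.9547552369218, 0.0, 281.31654838395565], [0.0, 521.9547552369218, 205.90346025543786], [0.0, 0.0, 1.0]] [[-0.989, -0.146, -0.001, 0.572], [-0.086, 0.588, -0.804, 0.102], [0.118, -0.796, -0.594, 1.073], [0.0, 0.0, 0.0, 1.0]]
[ 1.61698661e-01  9.86840027e-01 -5.04275282e-04 -2.21076207e-04] 0.1 0.0187
```

View pics/top0.png

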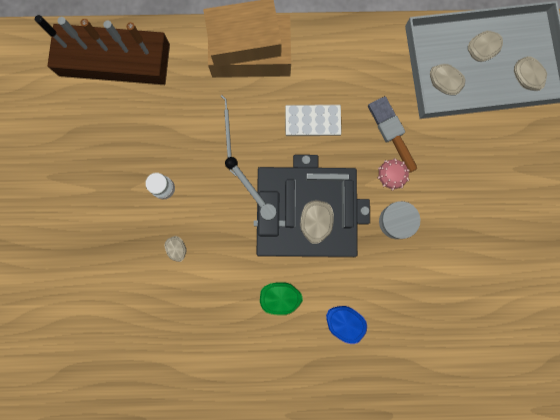

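View pics/side0.png

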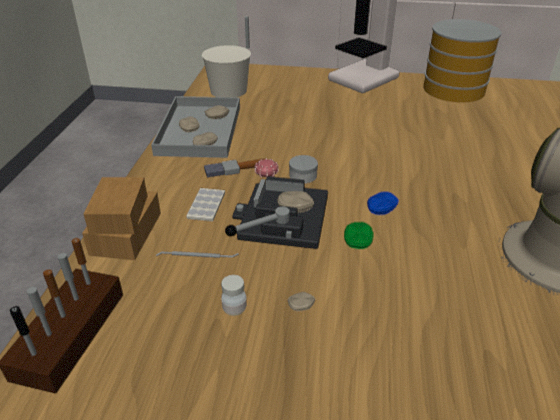

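```bash
cat > h.py <<'E'
import numpy as np, cv2, pickle
def ray(f,uv,z):
    uv=np.atleast_2d(np.asarray(uv,float)); R=f["view"][:3,:3]; t=f["view"][:3,3]
    C=-R.T@t; d=(np.linalg.inv(f["mtx"])@np.c_[uv,np.ones(len(uv))].T).T@R
    return C+d*((z-C[2])/d[:,2])[:,None]
def proj(f,p):
    q=(f["view"][:3,:3]@np.atleast_2d(p).T).T+f["view"][:3,3]; q=q@f["mtx"].T; return q[:,:2]/q[:,2:]
def shell(f,z=.032):   # beige blob inside the vise area, top view
    hsv=cv2.cvtColor(f["frame"],cv2.COLOR_RGB2HSV)
    m=cv2.inRange(hsv,(5,25,75),(35,140,255)); r=np.zeros_like(m); r[172:254,294:344]=255
    m=cv2.morphologyEx(m&r,cv2.MORPH_OPEN,np.ones((5,5)))
    c=max(cv2.findContours(m,0,1)[0],key=cv2.contourArea)[:,0]
    return c,ray(f,c,z)
E
python3 - <<'E'
from h import *
f=pickle.load(open("f0.pkl","rb"))["top"]
im=f["frame"]; hsv=cv2.cvtColor(im,cv2.COLOR_RGB2HSV)
m=cv2.inRange(hsv,(0,0,0),(180,255,70)); r=np.zeros_like(m); r[150:270,245:375]=255
m=cv2.morphologyEx(m&r,cv2.MORPH_CLOSE,np.ones((5,5)))
E={}
# edges: right, left columns by row; top, bottom rows by column
def fit(pts): 
    p=np.array(pts,float); 
    for _ in range(3):
        vx,vy,x,y=cv2.fitLine(p.astype(np.float32),cv2.DIST_HUBER,0,.01,.01).ravel(); d=abs((p[:,0]-x)*vy-(p[:,1]-y)*vx); p=p[d<1.2]
    return np.array([x,y]),np.array([vx,vy]),len(p)
rows=[v for v in range(178,250)]
L=fit([(np.flatnonzero(m[v])[0]-.5,v) for v in rows]); 
Rr=fit([(np.flatnonzero(m[v])[-1]+.5,v) for v in rows if not 195<v<228])
T=fit([(u,np.flatnonzero(m[:,u])[0]-.5) for u in range(264,350) if not 288<u<324])
B=fit([(u,np.flatnonzero(m[:,u])[-1]+.5) for u in range(264,350)])
def X(a,b):
    s=np.linalg.solve(np.c_[a[1],-b[1]],b[0]-a[0]); return a[0]+s[0]*a[1]
c=np.array([X(T,L),X(T,Rr),X(B,Rr),X(B,L)]); print(c.round(1),L[2],Rr[2],T[2],B[2])
w=ray(f,c,.022)[:,:2]; print(w.round(4), np.linalg.norm(w-np.roll(w,-1,0),axis=1).round(4))
# local corners (75,125),(75,-70),(-100,-70),(-100,125)
l=np.array([(75,125),(75,-70),(-100,-70),(-100,125)])/1e3
a=l-l.mean(0); b=w-w.mean(0); th=np.arctan2((a[:,0]*b[:,1]-a[:,1]*b[:,0]).sum(),(a*b).sum())
R=np.array([[np.cos(th),-np.sin(th)],[np.sin(th),np.cos(th)]]); o=w.mean(0)-R@l.mean(0); print("yaw",th,"o",o)
pickle.dump((th,o),open("vise.pkl","wb"))
V=lambda p:(p[:,:2]-o)@R
# knob
k=cv2.inRange(hsv,(0,0,0),(180,255,60)); r[:]=0; r[145:182,218:246]=255
k=cv2.morphologyEx(k&r,cv2.MORPH_OPEN,np.ones((5,5)))
M=cv2.moments(k,True); kc=np.array([M["m10"],M["m01"]])/M["m00"]; kv=V(ray(f,kc,.066))[0]; d=kv-[-.02,.102]
print("knob",kc,kv,np.linalg.norm(d),"q",np.arctan2(d[1],d[0])-.52)
c,p=shell(f); v=V(p); Mo=cv2.moments(v.astype(np.float32)[:,None]*1000); print("shell x",v[:,0].min(),v[:,0].max(),"y",v[:,1].min(),v[:,1].max(),"cen",Mo["m10"]/Mo["m00"],Mo["m01"]/Mo["m00"], cv2.minAreaRect((v*1000).astype(np.float32)))
hi=v[v[:,0]<v[:,0].min()+.006].mean(0);print("hinge",hi)
big=cv2.resize(im[140:270,210:375],None,fx=4.8,fy=4.6,interpolation=cv2.INTER_CUBIC)[:,:,::-1].copy()
def dot(p,col):
    for u in proj(f,np.c_[p[:,:2]@R.T+o,p[:,2]]): cv2.circle(big,(int((u[0]-210+.5)*4.8),int((u[1]-140+.5)*4.6)),3,col,-1)
dot(np.c_[l,[.022]*4],(0,0,255)); dot(np.array([[-.02,.102,.076],[.047,-.01,.046],[.047,.03,.046],[.047,-.05,.046]]),(0,255,255))
dot(np.array([[-.045,-.04,.052],[.045,-.04,.052],[-.045,-.058,.052],[.045,-.058,.052]]),(0,255,0))
dot(np.c_[v,[.032]*len(v)],(255,0,0))
cv2.imwrite("pics/c1.png",big)
E
```

```text
[[257.8 167.2]
 [355.2 167.6]
 [356.8 256.5]
 [256.2 255.1]] 61 40 51 86
[[ 0.6674  0.0473]
 [ 0.6634 -0.1437]
 [ 0.4897 -0.1405]
 [ 0.4959  0.0526]] [0.1911 0.1737 0.1932 0.1716]
yaw -0.02547055805674617 o [ 0.59090135 -0.07389107]
knob [230.76041667 162.42708333] [0.07268124 0.17171967] 0.11597691276421024 q 0.12494102298422438
shell x -0.07459907406344915 0.006207909452582085 y -0.022669046754534843 0.03870582534992442 cen -31.91636955299715 8.70878320217538 ((-34.190406799316406, 7.977848052978516), (80.76567840576172, 61.38631820678711), 0.15275466442108154)
hinge [-0.07226785  0.01177158]
```

View pics/c1.png

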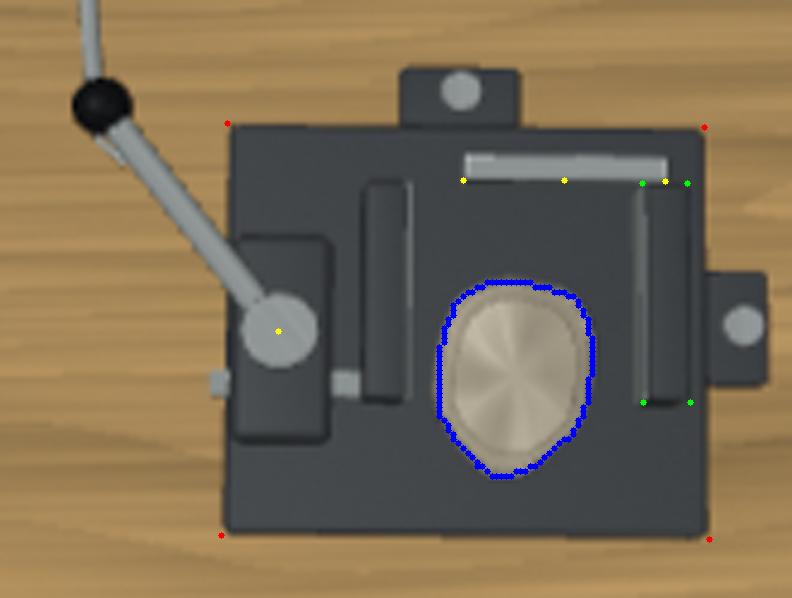

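```bash
cat >> h.py <<'E'
from scipy.spatial.transform import Rotation
th,o=pickle.load(open("vise.pkl","rb"))
R2=np.array([[np.cos(th),-np.sin(th)],[np.sin(th),np.cos(th)]])
W=lambda x,y,z:np.r_[R2@[x,y]+o,z]
V=lambda p:(np.atleast_2d(p)[:,:2]-o)@R2
def Q(a=0.): # tool down, tool y at angle a from vise y
    t=th+a; x=np.array([-np.cos(t),-np.sin(t),0]); y=np.array([-np.sin(t),np.cos(t),0])
    return Rotation.from_matrix(np.c_[x,y,[0,0,-1]]).as_quat()
def stat(f):
    c,p=shell(f); v=V(p)*1000; return v.min(0).round(1),v.max(0).round(1),v[v[:,0]<v[:,0].min()+6].mean(0).round(1)
E
python3 - <<'E'
from h import *
from bench import env, monitor, eyes
env.close_gripper(20)
q=Q()
env.reach(W(-.120,.0095,.16),q); env.movel(W(-.120,.0095,.034),.12)
f0=np.array(monitor.sense()["contact_force"])
print(env.movel(W(-.068,.0095,.034),.04,guard=12))
f=eyes.grab_frame("top"); cv2.imwrite("pics/p2.png",f["frame"][:,:,::-1])
s=monitor.sense(); print(V(s["position"]),s["position"],s["clock"],s["contact_force"]-f0); print(stat(f))
E
```

```text
False
[[-0.06799708  0.00950078]] [ 0.52316829 -0.06266163  0.03403902] 5.85 [0.08847047 0.72552496 0.59460994]
(array([-93.8, -42. ]), array([37.1, 52.2]), array([-93.2,   6.1]))
```

View pics/p2.png

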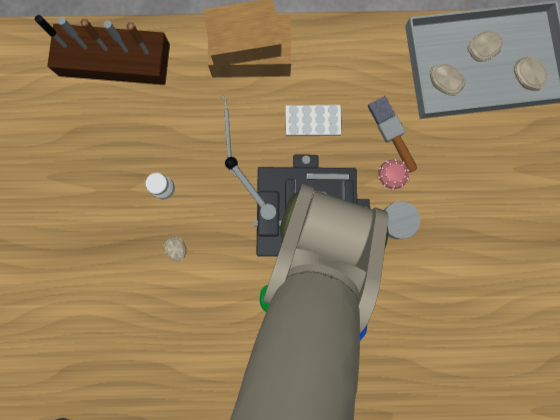

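```bash
python3 - <<'E'
from h import *
from bench import env, monitor, eyes
f0=np.array(monitor.sense()["contact_force"])
print(env.movel(W(-.039,.0095,.034),.025,guard=6))
s=monitor.sense(); print(V(s["position"]),s["contact_force"]-f0)
f=eyes.grab_frame("side"); cv2.imwrite("pics/p3.png",cv2.resize(f["frame"][130:270,200:360],None,fx=4,fy=4)[:,:,::-1])
env.movel(W(-.075,.0095,.034),.1)
env.movel(W(-.100,.0095,.15),.15)
env.reach(W(-.06,.3,.2),Q())
f=eyes.grab_frame("top"); print(stat(f)); cv2.imwrite("pics/p4.png",cv2.resize(f["frame"][140:270,210:375],None,fx=4.5,fy=4.5)[:,:,::-1]); print(monitor.sense()["clock"])
E
```

```text
True
[[-0.04586722  0.00961164]] [ 0.00669257 -0.41048627  0.23778465]
(array([-32.6, -15.1]), array([49. , 44.6]), array([-30.8,  14.7]))
9.325
```

View pics/p4.png

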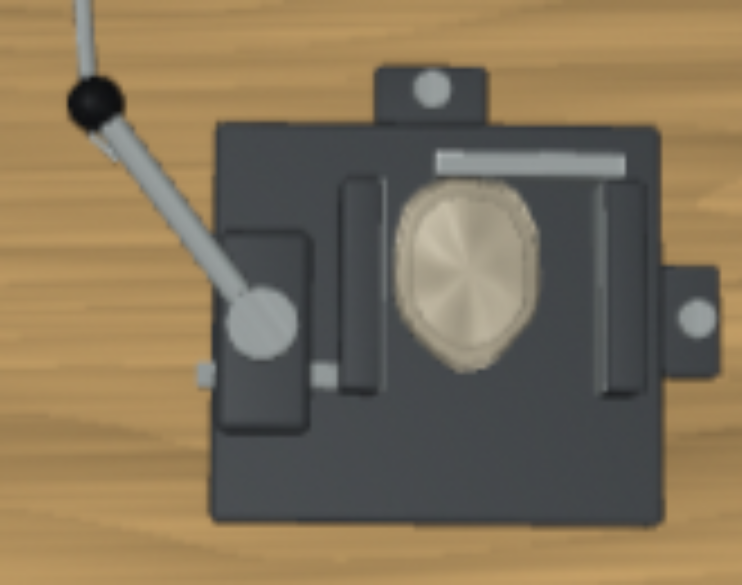

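```bash
cat >> h.py <<'E'
def LP(phi,d=.017,r=.082,z=.060):
    u=np.array([np.cos(phi),np.sin(phi)]); t=np.array([-u[1],u[0]])
    p=np.array([-.02,.102])+r*u-d*t
    return W(p[0],p[1],z),Q(phi-np.pi/2),np.r_[R2@t,0]
E
python3 - <<'E'
from h import *
from bench import env, monitor, eyes, kinematics
for ph in (.645,1.2,1.8,2.5): print(kinematics.ik(*LP(ph)[:2]))
p,q,_=LP(.645,.027,z=.16); env.reach(p,q)
p,q,_=LP(.645,.027); env.movel(p,.12,q)
f0=np.array(monitor.sense()["contact_force"]); np.save("f0.npy",f0)
for ph in np.r_[.645:2.2:.12]:
    p,q,t=LP(ph); g=env.movel(p,.06,q,guard=15); s=monitor.sense(); F=s["contact_force"]-f0
    print(round(ph,2),g,F.round(2),round(F@t,2),s["clock"])
    if g: break
E
```

```text
[-8.34000719e-02  7.54013178e-01  1.26069056e+00 -4.44089210e-16
  1.12688892e+00 -7.02929514e-01]
[-3.00847085e-02  7.05036572e-01  1.35208205e+00 -4.44089210e-16
  1.08447403e+00 -1.20461415e+00]
[-6.92842041e-03  6.21689540e-01  1.50465469e+00 -4.44089210e-16
  1.01524842e+00 -1.78145786e+00]
[-4.56733620e-02  5.19297707e-01  1.68600373e+00 -4.44089210e-16
  9.36291219e-01 -2.52020280e+00]
0.64 False [-0.21  0.43 -0.87] 0.47 11.4833
0.76 False [ 0.27  1.92 -2.05] 1.23 11.8
0.88 False [ 0.34  0.93 -0.58] 0.34 12.1167
1.0 False [-0.   0.3 -0.9] 0.17 12.4333
1.12 False [-0.76  0.61  0.06] 0.96 12.75
1.25 False [-0.64  0.67 -0.73] 0.83 13.0667
1.36 False [ 0.01  2.06 -0.29] 0.46 13.3833
1.48 False [-0.88  0.68 -0.12] 0.95 13.7
1.6 False [-0.26  0.76 -0.13] 0.26 14.0167
1.72 False [-0.85  0.94 -0.84] 0.72 14.3333
1.84 False [ 0.07  0.28 -0.66] -0.14 14.65
1.96 False [-0.2  -0.79 -0.68] 0.47 14.9667
2.08 False [ 0.26  0.64 -0.74] -0.53 15.2833
```

```bash
python3 - <<'E'
from h import *
from bench import eyes
a=[eyes.grab_frame(n)["frame"] for n in("top","side")]
a=[cv2.resize(x,None,fx=2.8,fy=2.8) for x in (a[0][140:270,200:340],a[1][140:270,200:340])]
cv2.imwrite("pics/p5.png",np.hstack(a)[:,:,::-1])
E
```

```text
(no output)
```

View pics/p5.png

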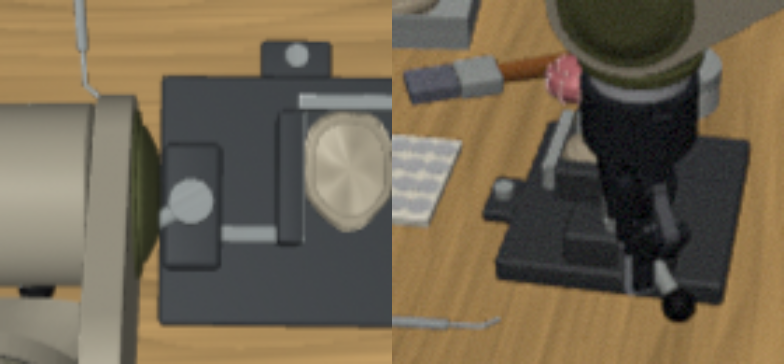

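```bash
python3 - <<'E'
from h import *
from bench import env, monitor
f0=np.load("f0.npy")
for ph in np.r_[2.11:2.56:.02]:
    p,q,t=LP(ph); g=env.movel(p,.02,q,guard=9); s=monitor.sense(); F=s["contact_force"]-f0
    a=-F@t; print(round(ph,2),g,round(a,2),end=' | ')
    if g or a>7: break
print(F,s["clock"],s["joints"][5])
E
```

```text
2.11 False 1.75 | 2.13 False 2.98 | 2.15 False 3.15 | 2.17 False 3.33 | 2.19 False 2.62 | 2.21 False 1.57 | 2.23 False 2.22 | 2.25 False 2.27 | 2.27 False 3.09 | 2.29 False 1.73 | 2.31 False 2.36 | 2.33 False 3.01 | 2.35 False 2.01 | 2.37 False 4.97 | 2.39 False 10.77 | [ 6.91073855  8.3080087  -5.50404182] 19.1417 -2.3990404440675115
```

```bash
python3 - <<'E'
from h import *
from bench import env, monitor, eyes
env.hold(.3)
p,q,t=LP(2.39)
env.movel(p-.004*t,.008); env.movel(p-.02*t,.05); 
s=monitor.sense(); print(s["contact_force"]-np.load("f0.npy"))
e=p-.02*t; env.movel(np.r_[e[:2],.2],.12)
env.reach(W(-.06,.32,.22),Q()); env.hold(.3)
a=[]
for n in("top","side"):
    f=eyes.grab_frame(n); x=f["frame"]
    if n=="top":
        print(stat(f))
    a.append(cv2.resize(x[140:270,200:370] if n=="top" else x[140:270,190:360],None,fx=2.3,fy=2.3*1.3))
cv2.imwrite("pics/p6.png",np.hstack(a)[:,:,::-1]); print(monitor.sense()["clock"])
E
```

```text
[ 0.18779002  0.52330996 -0.1109949 ]
(array([-32.4, -40.2]), array([47.4, 17.6]), array([-30.7, -10.2]))
23.2667
```

View pics/p6.png

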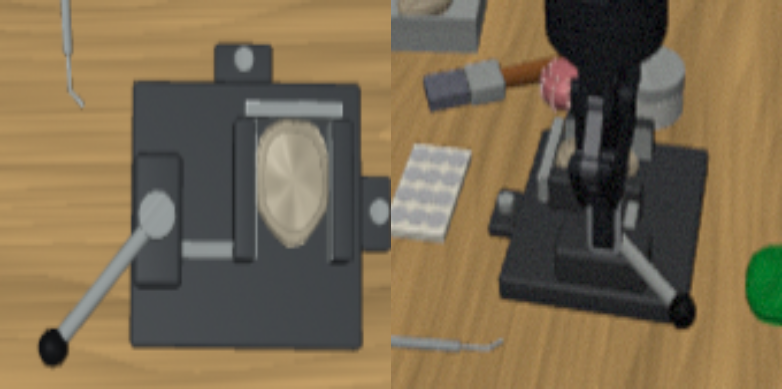

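```bash
python3 -c "
from bench import job
print(job.hand_in())"
```

```text
the job is handed in; nothing more can be done
None
```

I pushed the shell up to the end stop and closed the jaw on it with the lever, and the last picture shows it flat between both jaws. The hand is clear and the job is handed in at about 23 s. No verdict came back, and I did not measure the grip force after letting go. I released the lever at about 11 N of push (roughly 37 N on the shell), and by the stated lever friction up to about 14 N should remain after it springs back.

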